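Single out the brass specimen for measuring

TASK

Three metal slugs stand touching in a row on the dark steel half of the sample plate. Push the brass one out of the row, sliding it upright without lifting it, until it stands alone wholly on the blue measuring half, with a gap of at least 30 mm to the steel slugs. Leave the two steel slugs where they are (a shift of a few millimetres does not matter).

Things in the scene. Friction and masses are not known exactly. Their poses are not given: they have to be found in the camera images.
- plate: Fixed plate, 280 mm (its x) by 220 mm (its y), 12 mm thick; origin at the centre of its underside, on the bench; z up. The half at -x is dark steel (the row stands there), the half at +x is blue; the black seam at x = 0 is flush. +x points ahead of the robot or up to 90 degrees to either side. Screw heads 13 mm wide, 7 mm tall at x = +-125, y = +-96 mm.
- brass_slug: Brass (golden) slug: loose upright cylinder, 44 mm diameter, 30 mm tall, about 390 g, slides when pushed; origin at the centre of its underside, z up along its axis, yaw means nothing. At an end or in the middle of the row, which runs along the plate's y within 12 degrees, about 50 mm from the seam; centres 44 mm apart. (Not the knobbed brass weight off the plate.)
- steel_a: One of two alike bright steel slugs: loose upright cylinder, 44 mm diameter, 30 mm tall, about 355 g, slides when pushed; origin at the centre of its underside, z up along its axis, yaw means nothing. It is to stay where it is.
- steel_b: The other steel slug: loose upright cylinder, 44 mm diameter, 30 mm tall, about 355 g, slides when pushed; origin at the centre of its underside, z up along its axis, yaw means nothing. It is to stay where it is.
Things that resemble listed ones, but are neither listed nor needed, are in the scene too. What is shaped like the brass_slug but purple is not meant.

How it is judged (in metres and radians):
At the end, for the whole second after the job is handed in: The brass slug stands upright (within 6 degrees), at rest and wholly on the blue half of the plate (centre more than 20 mm past the seam), with a gap of 30 mm or more to both steel slugs (centres 74 mm or more apart); both steel slugs stand upright, at rest, within 10 mm of where they started (x of brass_slug in the frame of plate between 0.02 and 0.125 m and y of brass_slug in the frame of plate between -0.1 and 0.1 m and z of brass_slug in the frame of plate between 0.007 and 0.017 m and angle between each of brass_slug, steel_a, steel_b's own z axis and vertical below 0.1 rad and horizontal distance between brass_slug and steel_a above 0.074 m and horizontal distance between brass_slug and steel_b above 0.074 m and distance of each of steel_a, steel_b from where it was at the start of the episode below 0.01 m and linear speed of each of steel_a, brass_slug, steel_b below 0.01 m/s); the robot touches nothing.
It fails at once if the brass slug is lifted more than 10 mm off the plate (z of brass_slug in the frame of plate above 0.022 m).
It fails at once if a slug is tipped by more than 20 degrees (angle between any of steel_a, brass_slug, steel_b's own z axis and vertical above 0.35 rad).
It fails at once if a steel slug is shifted by more than 15 mm (distance of any of steel_a, steel_b from where it was at the start of the episode above 0.015 m).
It also fails if it takes over 32 s, if anything falls off the work surface, if the arm or the gripper's body presses on something with over 40 N, if the wrist force passes 120 N, or if a joint passes its speed limit or range.

ROBOT

A 6-joint arm with a two-finger parallel gripper is mounted at the origin on the work surface. World frame = base frame: x ahead of the robot, y to its left, z up, the work surface at z = 0. Lengths are in mm, angles in rad, forces in N, time in s.
With the tool pointing down it reaches from about 325 to 925 mm from the base axis. Payload 3.1 kg.
Tool frame: the origin (TCP) lies midway between the tips of the shut fingers; the grasp point (between the pads) lies 19 mm behind it (bot.grip_point_offset is the distance from the TCP to the grasp point, in mm); z points along the fingers, y is the line along which they close (so a half turn about z gives the same grasp; the last joint's range is limited). The gripper opens to 85 mm and grips with 20 to 120 N. Pads are 22 mm wide; open, the fingers measure 114 mm over their backs; the gripper's body (76 mm by 85 mm) begins 54 mm behind the grasp point. The pads swing forward as they close: fully open they stand 13 mm farther back than shut.
Start: joints at [-1.377, 0.217, 1.613, -0, 1.311, -0.112], TCP at [188.181, -596.009, 231.3] pointing down, gripper open.
Joint ranges: [-2.75, 2.75], [-0.78, 2.1], [0.31, 2.55], [-1.13, 4.27], [0.13, 2.63], [-2.58, 2.58]. Speed limits (rad/s): [2.79, 2.79, 3.14, 3.14, 3.14, 3.14].

INTERFACE

Orientations are given as a 3x3 rotation matrix whose columns are the frame's x, y, z axes.
In Python, from rig import bot gives the robot as it stands.
- The arm moves only by the tool arm_command, never from a script. Its argument "series" is a list of rows, each an object of numbers: "wx", "wy", "wz": the turn, a rotation vector about the tool's x, y, z in degrees; "dx", "dy", "dz": the shift along the tool's x, y, z in m; "hand": the closure in counts, from 0 (fully open) to 255 (shut). In form: [{"wx": .., "wy": .., "wz": .., "dx": .., "dy": .., "dz": .., "hand": ..}, ...]. A call has 1 to 8 rows; each row is the pose to reach, as a shift and turn from the pose commanded when the call began, along the tool's axes at that moment; what a row does not reach only later rows make up. A row lasts 1/10 s, in which the tool goes at most 50 mm and 8.59 degrees, less where a joint would pass 70% of its speed; a pose out of reach is approached as far as the arm can. A call with a gripper value outside its range is refused whole. The fingers move at their own pace and stop on an object; the grip force is fixed at half the most. Time passes only in rows, so rows that repeat a pose let the fingers close. It gives the time, the measured TCP pose, the force, the opening and the grip force at its end, in the units of the state.
- bot.get_obs(): the state, without advancing time (a new reading comes with each control period).
- bot.camera(name): name is "scene" or "top"; returns a dict with "frame" (400x640x3 uint8, red, green, blue), "depth" (400x640 float32, mm along the optical axis (not along the pixel's ray), 0 where there is no reading), "intrinsics" (3x3 intrinsics, pixels), "T" (4x4, takes a point from camera to world coordinates). Camera axes: x right, y up, looking along -z (the intrinsics and any distortion apply to the point x, -y, -z); pixel columns grow to the right and rows downward; lengths in mm; the calibration is good to about 2 mm. A picture is of the moment at which its call begins.
- bot.hand_in(): hands the job in; it is judged then, once.
Trained networks look in a picture, given as the dict that the camera call returned (one of the last four; its "shot" number tells which), for a name from the list of things; names that differ only in an ending like _2 or _b are one class to them, and where a whole thing is asked for, a point or a joint stands for the part that bears it (a point fixed in the world has none). Each returns a list of dicts, best first, with "conf" (0 to 1); they miss things now and then, are a little off and sometimes report something else, mostly with a low value. They report only what shows in the picture. A call takes as long as a camera call. They do not tell look-alikes from the thing itself.
- bot.regions_of(picture, query): "pixels" (400x640 bool, what is visible of it) and "rect" ([left, top, width, height] in pixels, round what is visible of it).
The state is a dict: "t": time; "joints": joint angles; "joint_velocities": joint speeds; "tau": joint torques, N m; "tool_pos": TCP position; "tcp_rot": TCP orientation; "contact_force": force on the tool from outside, world axes, zero at the start; "wrist_torque": the same for the moment, N m; "finger_gap": opening from 0.0 (shut) to 1.0 (fully open); "finger_force": force on a finger pad.
Only numpy, scipy, OpenCV 4.12 (cv2) and the standard library are available. Lean on these libraries where they do the work, as an engineer would, in place of code of your own. Each camera call takes 0.05 s, during which the arm holds its last target. There are 200 camera calls.

## Working session

There is one attempt and no reset: what is moved stays moved. The work goes in short steps, Python scripts to look and compute and a tool call to move; the robot and the scene stay as the last step left them, time stands still between calls to the robot, and variables do not carry over. Pictures are saved under pics/ and viewed, at most 10 in all, crops included, and the job is handed in when it is done.

Besides the shell and the picture viewer there is one more tool, called after "Request:" by a JSON object that holds its "fn" and its "kwargs", one argument or row to a line. arm_command: Moves the arm, as the interface text tells. Its arguments: {"type":"object","properties":{"series":{"type":"array","items":{"type":"object","properties":{"wx":{"type":"number"},"wy":{"type":"number"},"wz":{"type":"number"},"dx":{"type":"number"},"dy":{"type":"number"},"dz":{"type":"number"},"hand":{"type":"number"}}}}},"required":["series"]}

```bash
mkdir -p pics; cat > h.py <<'E'
import numpy as np,cv2
from rig import bot
def world(p,mask):
    v,u=np.nonzero(mask&(p["depth"]>0)); d=p["depth"][v,u]; K=p["intrinsics"]
    c=np.stack([(u-K[0,2])/K[0,0]*d,-(v-K[1,2])/K[1,1]*d,-d,np.ones_like(d)])
    return (p["T"]@c)[:3].T
E
python3 - <<'E'
from h import *
P={n:bot.camera(n) for n in("top","scene")}
for n,p in P.items():
    cv2.imwrite(f"pics/{n}0.png",p["frame"][:,:,::-1])
    for q in("plate","brass_slug","steel_a"):
        for r in bot.regions_of(p,q):
            w=world(p,r["pixels"])
            if len(w)<5: continue
            zt=np.percentile(w[:,2],90); t=w[abs(w[:,2]-zt)<5]
            (c,s,a)=cv2.minAreaRect(t[:,:2].astype(np.float32))
            print(n,q,round(r["conf"],2),r["rect"],"ztop",zt.round(),"mean",t.mean(0).round(1),"rect",np.round(c),np.round(s),round(a,1))
o=bot.get_obs();print(o["t"],o["tool_pos"],np.round(o["tcp_rot"],3))
E
```

```text
top plate 0.82 [202.3, 55.4, 180.6, 216.6] ztop 14.0 mean [558.7 -21.2  12.7] rect [557. -20.] [281. 220.] 5.7
top brass_slug 0.91 [405.5, 167.4, 35.8, 32.7] ztop 32.0 mean [ 518.5 -195.9   30.4] rect [ 518. -196.] [42. 42.] 88.8
top brass_slug 0.9 [303.4, 176.9, 32.1, 36.3] ztop 44.0 mean [505.6 -56.6  42.5] rect [506. -57.] [41. 42.] 88.2
top brass_slug 0.73 [306.3, 303.9, 34.6, 33.1] ztop 32.0 mean [340.2 -56.7  30.3] rect [340. -57.] [43. 42.] 88.3
top steel_a 0.96 [233.8, 192.8, 33.8, 33.7] ztop 44.0 mean [492.4  30.5  42.6] rect [493.  30.] [42. 42.] 44.0
top steel_a 0.9 [269.3, 186.4, 32.4, 35.1] ztop 44.0 mean [499.  -12.7  42.5] rect [499. -12.] [42. 42.] 88.0
scene plate 0.57 [168.3, 136.2, 238.4, 214.6] ztop 14.0 mean [571.7 -11.3  12.6] rect [554. -20.] [281. 221.] 5.8
scene brass_slug 0.96 [363.0, 126.6, 27.6, 27.0] ztop 32.0 mean [339.2 -54.9  30.5] rect [338. -55.] [44. 41.] 19.0
scene brass_slug 0.83 [283.5, 173.3, 30.9, 37.7] ztop 44.0 mean [505.  -54.6  42.4] rect [504. -55.] [43. 45.] 29.7
scene brass_slug 0.59 [225.6, 128.6, 28.8, 32.2] ztop 32.0 mean [ 517.9 -194.1   30.4] rect [ 518. -195.] [44. 41.] 67.2
scene steel_a 0.81 [307.5, 190.0, 27.0, 34.8] ztop 44.0 mean [498.2 -10.8  42.6] rect [500. -10.] [46. 43.] 31.3
scene steel_a 0.73 [328.4, 207.6, 31.6, 34.3] ztop 44.0 mean [491.3  32.7  42.6] rect [491.  32.] [43. 43.] 16.7
0.4 [ 188.11702997 -595.89119016  231.09426995] [[ 0.954  0.301 -0.   ]
 [ 0.301 -0.954  0.   ]
 [ 0.    -0.    -1.   ]]
```

```bash
python3 - <<'E'
import cv2,numpy as np
a=cv2.imread("pics/top0.png")[40:340,150:470]
cv2.imwrite("pics/crop.png",cv2.resize(a,None,fx=2,fy=2))
E
```

```text
(no output)
```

View pics/crop.png

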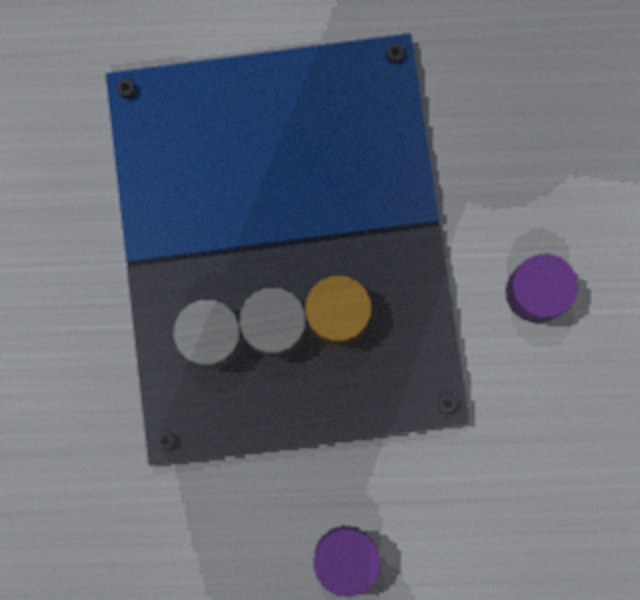

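The target is the golden slug at (319,194) in the top picture. It stands at the right end of the row and touches the middle steel slug. The slugs at (422,184) and (323,320) are purple and off the plate, so they are decoys. The steel slugs are at (251,206) and (286,200).

The plate centre is about (556,-20) with a yaw of about 6°. I'll put one finger behind the brass slug and one in front of it, then slide it along world +x.

Request:
{"fn": "arm_command", "kwargs": {
  "series": [
    {"dx": 0.465,"dy": -0.42,"dz": 0.08,"wz": -72.5,"hand": 0},
    {"dx": 0.465,"dy": -0.42,"dz": 0.08,"wz": -72.5,"hand": 0},
    {"dx": 0.465,"dy": -0.42,"dz": 0.08,"wz": -72.5,"hand": 0},
    {"dx": 0.465,"dy": -0.42,"dz": 0.08,"wz": -72.5,"hand": 0},
    {"dx": 0.465,"dy": -0.42,"dz": 0.08,"wz": -72.5,"hand": 0},
    {"dx": 0.465,"dy": -0.42,"dz": 0.08,"wz": -72.5,"hand": 0},
    {"dx": 0.465,"dy": -0.42,"dz": 0.08,"wz": -72.5,"hand": 0},
    {"dx": 0.465,"dy": -0.42,"dz": 0.08,"wz": -72.5,"hand": 0}
  ]
}}

```text
$.series[0]: bad value
```

Request:
{"fn": "arm_command", "kwargs": {
  "series": [
    {"wx": 0,"wy": 0,"wz": -6,"dx": 0.035,"dy": -0.032,"dz": 0.006,"hand": 0},
    {"wx": 0,"wy": 0,"wz": -12,"dx": 0.07,"dy": -0.064,"dz": 0.012,"hand": 0},
    {"wx": 0,"wy": 0,"wz": -18,"dx": 0.105,"dy": -0.096,"dz": 0.018,"hand": 0},
    {"wx": 0,"wy": 0,"wz": -24,"dx": 0.14,"dy": -0.128,"dz": 0.024,"hand": 0},
    {"wx": 0,"wy": 0,"wz": -30,"dx": 0.175,"dy": -0.16,"dz": 0.03,"hand": 0},
    {"wx": 0,"wy": 0,"wz": -36,"dx": 0.21,"dy": -0.192,"dz": 0.036,"hand": 0},
    {"wx": 0,"wy": 0,"wz": -42,"dx": 0.245,"dy": -0.224,"dz": 0.042,"hand": 0},
    {"wx": 0,"wy": 0,"wz": -48,"dx": 0.28,"dy": -0.256,"dz": 0.048,"hand": 0}
  ]
}}

```text
t: 1.2
tool_pos: [378.9, -266.0, 183.5]
tcp_rot: [[0.411, 0.912, 0.001], [0.912, -0.411, -0.001], [-0.0, 0.001, -1.0]]
contact_force: [0.4, -0.7, -0.3]
finger_gap: 1.004
finger_force: 0.0
```

Request:
{"fn": "arm_command", "kwargs": {
  "series": [
    {"wx": 0,"wy": 0,"wz": -5,"dx": 0.042,"dy": 0.005,"dz": 0.012,"hand": 0},
    {"wx": 0,"wy": 0,"wz": -10,"dx": 0.084,"dy": 0.01,"dz": 0.024,"hand": 0},
    {"wx": 0,"wy": 0,"wz": -15,"dx": 0.126,"dy": 0.015,"dz": 0.036,"hand": 0},
    {"wx": 0,"wy": 0,"wz": -20,"dx": 0.168,"dy": 0.02,"dz": 0.048,"hand": 0},
    {"wx": 0,"wy": 0,"wz": -24.5,"dx": 0.21,"dy": 0.024,"dz": 0.06,"hand": 0},
    {"wx": 0,"wy": 0,"wz": -24.5,"dx": 0.245,"dy": 0.028,"dz": 0.073,"hand": 0},
    {"wx": 0,"wy": 0,"wz": -24.5,"dx": 0.245,"dy": 0.028,"dz": 0.073,"hand": 0},
    {"wx": 0,"wy": 0,"wz": -24.5,"dx": 0.245,"dy": 0.028,"dz": 0.073,"hand": 0}
  ]
}}

```text
t: 2.0
tool_pos: [505.0, -55.7, 110.0]
tcp_rot: [[-0.002, 1.0, -0.001], [1.0, 0.002, -0.0], [-0.0, -0.001, -1.0]]
contact_force: [-0.4, -0.1, -0.1]
finger_gap: 0.998
finger_force: 0.0
```

```bash
python3 - <<'E'
from h import *
o=bot.get_obs();print(o["t"],o["tool_pos"],np.round(o["tcp_rot"],3))
p=bot.camera("scene"); cv2.imwrite("pics/s1.png",cv2.resize(p["frame"][80:330,130:450,::-1],None,fx=2,fy=2))
E
```

```text
2.0 [504.95401495 -55.68025289 110.00274396] [[-0.002  1.    -0.001]
 [ 1.     0.002 -0.   ]
 [-0.    -0.001 -1.   ]]
```

View pics/s1.png

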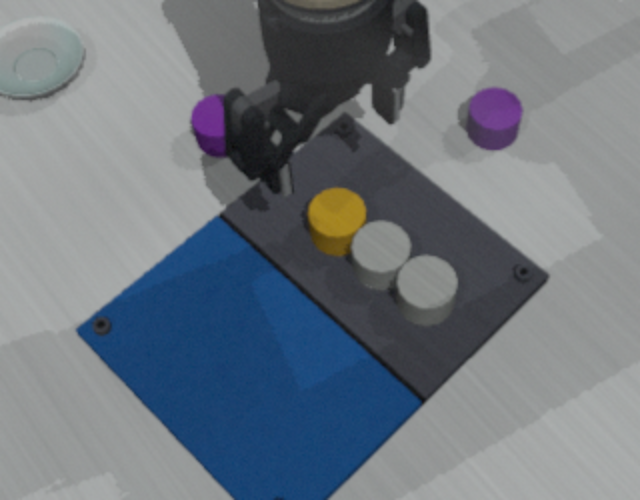

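The open fingers straddle the brass slug at (337,220) in the crop, one in front and one behind, clear of the steel slugs at (380,253) and (426,290). Descending now.

Request:
{"fn": "arm_command", "kwargs": {
  "series": [
    {"wx": 0,"wy": 0,"wz": 0,"dx": 0,"dy": 0,"dz": 0.025,"hand": 0},
    {"wx": 0,"wy": 0,"wz": 0,"dx": 0,"dy": 0,"dz": 0.05,"hand": 0},
    {"wx": 0,"wy": 0,"wz": 0,"dx": 0,"dy": 0,"dz": 0.07,"hand": 0},
    {"wx": 0,"wy": 0,"wz": 0,"dx": 0,"dy": 0,"dz": 0.085,"hand": 0},
    {"wx": 0,"wy": 0,"wz": 0,"dx": 0,"dy": 0,"dz": 0.092,"hand": 0},
    {"wx": 0,"wy": 0,"wz": 0,"dx": 0,"dy": 0,"dz": 0.092,"hand": 60},
    {"wx": 0,"wy": 0,"wz": 0,"dx": 0,"dy": 0,"dz": 0.092,"hand": 80},
    {"wx": 0,"wy": 0,"wz": 0,"dx": 0,"dy": 0,"dz": 0.092,"hand": 100}
  ]
}}

```text
t: 2.85
tool_pos: [506.2, -56.8, 19.6]
tcp_rot: [[0.0, 1.0, 0.002], [1.0, -0.0, -0.001], [-0.001, 0.002, -1.0]]
contact_force: [-0.8, -0.8, 0.3]
finger_gap: 0.604
finger_force: 0.0
```

Request:
{"fn": "arm_command", "kwargs": {
  "series": [
    {"wx": 0,"wy": 0,"wz": 0,"dx": 0,"dy": 0,"dz": 0,"hand": 110},
    {"wx": 0,"wy": 0,"wz": 0,"dx": 0,"dy": 0,"dz": 0,"hand": 115},
    {"wx": 0,"wy": 0,"wz": 0,"dx": 0,"dy": 0,"dz": 0,"hand": 115}
  ]
}}

```text
t: 3.15
tool_pos: [505.4, -56.2, 18.7]
tcp_rot: [[-0.001, 1.0, 0.001], [1.0, 0.001, -0.0], [-0.0, 0.001, -1.0]]
contact_force: [0.1, -0.2, -0.0]
finger_gap: 0.551
finger_force: 0.0
```

Request:
{"fn": "arm_command", "kwargs": {
  "series": [
    {"wx": 0,"wy": 0,"wz": 0,"dx": 0,"dy": 0,"dz": 0,"hand": 120},
    {"wx": 0,"wy": 0,"wz": 0,"dx": 0,"dy": 0,"dz": 0,"hand": 125},
    {"wx": 0,"wy": 0,"wz": 0,"dx": 0,"dy": 0,"dz": 0,"hand": 130},
    {"wx": 0,"wy": 0,"wz": 0,"dx": 0,"dy": 0,"dz": 0,"hand": 130},
    {"wx": 0,"wy": 0,"wz": 0,"dx": 0,"dy": 0,"dz": 0,"hand": 130}
  ]
}}

```text
t: 3.65
tool_pos: [505.0, -56.1, 18.7]
tcp_rot: [[-0.0, 1.0, -0.001], [1.0, 0.0, 0.0], [0.0, -0.001, -1.0]]
contact_force: [-3.2, 0.4, 5.4]
finger_gap: 0.499
finger_force: 42.0
```

The slug is lightly clamped between the pads. I'll slide it along world +x, which is tool +y.

Request:
{"fn": "arm_command", "kwargs": {
  "series": [
    {"wx": 0,"wy": 0,"wz": 0,"dx": 0,"dy": 0.005,"dz": 0,"hand": 130},
    {"wx": 0,"wy": 0,"wz": 0,"dx": 0,"dy": 0.012,"dz": 0,"hand": 130},
    {"wx": 0,"wy": 0,"wz": 0,"dx": 0,"dy": 0.02,"dz": 0,"hand": 130},
    {"wx": 0,"wy": 0,"wz": 0,"dx": 0,"dy": 0.028,"dz": 0,"hand": 130},
    {"wx": 0,"wy": 0,"wz": 0,"dx": 0,"dy": 0.036,"dz": 0,"hand": 130},
    {"wx": 0,"wy": 0,"wz": 0,"dx": 0,"dy": 0.044,"dz": 0,"hand": 130},
    {"wx": 0,"wy": 0,"wz": 0,"dx": 0,"dy": 0.05,"dz": 0,"hand": 130},
    {"wx": 0,"wy": 0,"wz": 0,"dx": 0,"dy": 0.05,"dz": 0,"hand": 130}
  ]
}}

```text
t: 4.45
tool_pos: [555.4, -56.3, 18.7]
tcp_rot: [[-0.001, 1.0, -0.0], [1.0, 0.001, -0.0], [-0.0, -0.0, -1.0]]
contact_force: [-2.0, -0.2, 4.9]
finger_gap: 0.499
finger_force: 42.6
```

```bash
python3 - <<'E'
from h import *
p=bot.camera("scene"); cv2.imwrite("pics/s2.png",cv2.resize(p["frame"][80:330,130:450,::-1],None,fx=2,fy=2))
E
```

```text
(no output)
```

View pics/s2.png

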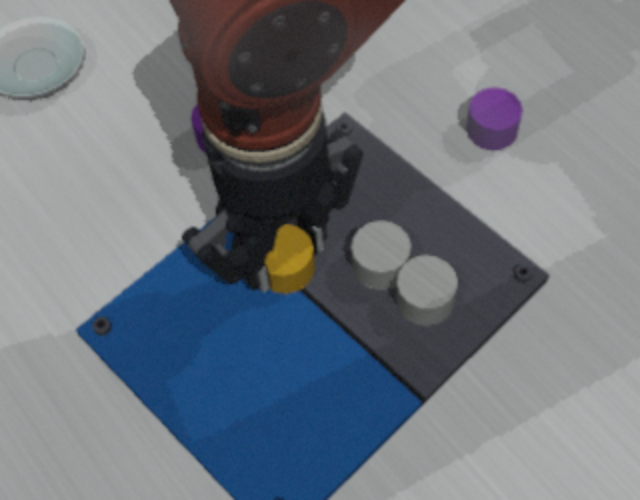

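The brass slug at (290,258) is upright between the fingers and on the seam. The steel slugs at (380,253) and (426,290) have not moved. I'll slide it 65 mm more, then open the fingers.

Request:
{"fn": "arm_command", "kwargs": {
  "series": [
    {"wx": 0,"wy": 0,"wz": 0,"dx": 0,"dy": 0.006,"dz": 0,"hand": 130},
    {"wx": 0,"wy": 0,"wz": 0,"dx": 0,"dy": 0.016,"dz": 0,"hand": 130},
    {"wx": 0,"wy": 0,"wz": 0,"dx": 0,"dy": 0.027,"dz": 0,"hand": 130},
    {"wx": 0,"wy": 0,"wz": 0,"dx": 0,"dy": 0.038,"dz": 0,"hand": 130},
    {"wx": 0,"wy": 0,"wz": 0,"dx": 0,"dy": 0.05,"dz": 0,"hand": 130},
    {"wx": 0,"wy": 0,"wz": 0,"dx": 0,"dy": 0.06,"dz": 0,"hand": 130},
    {"wx": 0,"wy": 0,"wz": 0,"dx": 0,"dy": 0.065,"dz": 0,"hand": 130},
    {"wx": 0,"wy": 0,"wz": 0,"dx": 0,"dy": 0.065,"dz": 0,"hand": 130}
  ]
}}

```text
t: 5.3
tool_pos: [620.4, -56.3, 18.7]
tcp_rot: [[-0.001, 1.0, -0.0], [1.0, 0.001, -0.0], [-0.0, -0.0, -1.0]]
contact_force: [-1.8, 0.9, 5.6]
finger_gap: 0.5
finger_force: 42.7
```

Request:
{"fn": "arm_command", "kwargs": {
  "series": [
    {"wx": 0,"wy": 0,"wz": 0,"dx": 0,"dy": 0,"dz": 0,"hand": 110},
    {"wx": 0,"wy": 0,"wz": 0,"dx": 0,"dy": 0,"dz": 0,"hand": 80},
    {"wx": 0,"wy": 0,"wz": 0,"dx": 0,"dy": 0,"dz": 0,"hand": 40},
    {"wx": 0,"wy": 0,"wz": 0,"dx": 0,"dy": 0,"dz": 0,"hand": 0},
    {"wx": 0,"wy": 0,"wz": 0,"dx": 0,"dy": 0,"dz": 0,"hand": 0},
    {"wx": 0,"wy": 0,"wz": 0,"dx": 0,"dy": 0,"dz": 0,"hand": 0}
  ]
}}

```text
t: 5.9
tool_pos: [620.1, -56.2, 18.3]
tcp_rot: [[-0.0, 1.0, 0.0], [1.0, 0.0, 0.0], [0.0, 0.0, -1.0]]
contact_force: [-0.5, -1.2, -0.3]
finger_gap: 0.999
finger_force: 0.0
```

Released. Next I raise the tool, then move it aside to clear the view.

Request:
{"fn": "arm_command", "kwargs": {
  "series": [
    {"wx": 0,"wy": 0,"wz": 0,"dx": 0,"dy": 0,"dz": -0.02,"hand": 0},
    {"wx": 0,"wy": 0,"wz": 0,"dx": 0,"dy": 0,"dz": -0.05,"hand": 0},
    {"wx": 0,"wy": 0,"wz": 0,"dx": 0,"dy": 0,"dz": -0.09,"hand": 0},
    {"wx": 0,"wy": 0,"wz": 0,"dx": 0,"dy": 0,"dz": -0.13,"hand": 0},
    {"wx": 0,"wy": 0,"wz": 0,"dx": -0.04,"dy": 0,"dz": -0.16,"hand": 0},
    {"wx": 0,"wy": 0,"wz": 0,"dx": -0.08,"dy": 0,"dz": -0.18,"hand": 0},
    {"wx": 0,"wy": 0,"wz": 0,"dx": -0.12,"dy": 0,"dz": -0.18,"hand": 0},
    {"wx": 0,"wy": 0,"wz": 0,"dx": -0.16,"dy": 0,"dz": -0.18,"hand": 0}
  ]
}}

```text
t: 6.7
tool_pos: [620.9, -217.9, 200.3]
tcp_rot: [[-0.001, 1.0, 0.003], [1.0, 0.001, -0.001], [-0.001, 0.003, -1.0]]
contact_force: [-0.2, 0.9, -1.1]
finger_gap: 0.997
finger_force: 0.0
```

Request:
{"fn": "arm_command", "kwargs": {
  "series": [
    {"wx": 0,"wy": 0,"wz": 0,"dx": -0.04,"dy": 0,"dz": 0,"hand": 0},
    {"wx": 0,"wy": 0,"wz": 0,"dx": -0.08,"dy": 0,"dz": 0,"hand": 0},
    {"wx": 0,"wy": 0,"wz": 0,"dx": -0.1,"dy": 0,"dz": 0,"hand": 0},
    {"wx": 0,"wy": 0,"wz": 0,"dx": -0.1,"dy": 0,"dz": 0,"hand": 0},
    {"wx": 0,"wy": 0,"wz": 0,"dx": -0.1,"dy": 0,"dz": 0,"hand": 0}
  ]
}}

```text
t: 7.2
tool_pos: [620.1, -315.5, 197.9]
tcp_rot: [[0.0, 1.0, -0.0], [1.0, -0.0, 0.002], [0.002, -0.0, -1.0]]
contact_force: [-0.3, -0.3, -0.2]
finger_gap: 1.004
finger_force: 0.0
```

```bash
python3 - <<'E'
from h import *
for n in("top","scene"):
    p=bot.camera(n); cv2.imwrite(f"pics/{n}3.png",p["frame"][:,:,::-1])
    for q in("brass_slug","steel_a"):
        for r in bot.regions_of(p,q):
            w=world(p,r["pixels"])
            if len(w)<5: continue
            zt=np.percentile(w[:,2],90); t=w[abs(w[:,2]-zt)<5]
            d=t.mean(0)[:2]-[556,-20]; a=np.radians(5.8)
            print(n,q,round(r["conf"],2),"ztop",zt.round(),"mean",t.mean(0).round(1),"plate",np.round([d[0]*np.cos(a)+d[1]*np.sin(a),-d[0]*np.sin(a)+d[1]*np.cos(a)]))
E
```

```text
top brass_slug 0.88 ztop 44.0 mean [620.8 -56.5  42.6] plate [ 61. -43.]
top brass_slug 0.78 ztop 32.0 mean [ 518.2 -195.5   30.3] plate [ -55. -171.]
top brass_slug 0.78 ztop 32.0 mean [340.2 -56.7  30.4] plate [-218.  -15.]
top steel_a 0.68 ztop 44.0 mean [499.  -12.6  42.6] plate [-56.  13.]
top steel_a 0.62 ztop 44.0 mean [492.5  30.8  42.6] plate [-58.  57.]
scene brass_slug 0.74 ztop 32.0 mean [339.4 -55.1  30.4] plate [-219.  -13.]
scene brass_slug 0.72 ztop 32.0 mean [ 517.3 -194.4   30.5] plate [ -56. -170.]
scene steel_a 0.92 ztop 44.0 mean [498.4 -10.2  42.5] plate [-56.  16.]
scene steel_a 0.61 ztop 44.0 mean [491.7  32.4  42.6] plate [-59.  59.]
```

View pics/top3.png

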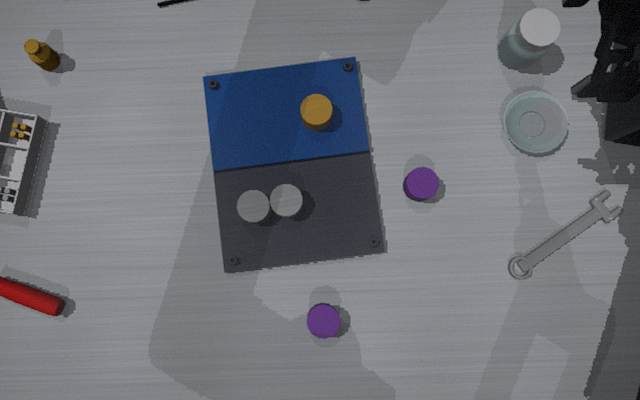

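The brass slug at (316,111) stands alone on the blue half. The steel slugs at (253,206) and (286,200) are unmoved, and the arm is clear.

```bash
python3 -c "
from rig import bot
print(bot.hand_in())"
```

```text
the job is handed in; nothing more can be done
None
```

I slid the brass slug out of the row and handed the job in at about 7 s: it stands upright on the blue half, about 61 mm past the seam, roughly 85 mm clear of the nearest steel slug, and both steel slugs stayed put; I clamped it lightly between the fingers while sliding instead of only pushing it, and the hand-in returned no verdict.

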